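# Put the stropped iron back in the jack plane

### The arm

A 6-joint arm with a two-finger parallel gripper is mounted at the origin on the work surface. World frame = base frame: x ahead of the robot, y to its left, z up, the work surface at z = 0. Lengths are in mm, angles in rad, forces in N, time in s.
With the tool pointing down it reaches from about 275 to 1000 mm from the base axis. Payload 8.4 kg.
Tool frame: the origin (TCP) lies midway between the tips of the shut fingers; the grasp point (between the pads) lies 19 mm behind it; z points along the fingers, y is the line along which they close (so a half turn about z gives the same grasp; the last joint's range is limited). The gripper opens to 85 mm and grips with 20 to 120 N. Pads are 22 mm wide; open, the fingers measure 114 mm over their backs; the gripper's body (76 mm by 85 mm) begins 54 mm behind the grasp point. The pads swing forward as they close: fully open they stand 13 mm farther back than shut.
Start: joints at [1.105, 0.353, 1.633, -0, 1.155, -0.002], TCP at [279.593, 558.977, 231.281] pointing down, gripper open.
Joint ranges: [-2.63, 2.63], [-0.92, 2.1], [0.06, 2.66], [-1.3, 4.44], [0, 2.69], [-3.02, 3.02]. Speed limits (rad/s): [2.22, 2.22, 2.79, 3.14, 3.14, 3.14].

### API

Orientations are given as [roll, pitch, yaw] about the fixed x, y, z axes, in that order (R = Rz(yaw) Ry(pitch) Rx(roll)).
In Python, from rig import monitor, imaging, r gives the robot as it stands.
- The arm moves only by the tool drive_tool, never from a script. Its argument "plan" is a list of rows, each an object of numbers: "x", "y", "z": the shift along the tool's x, y, z in units of 50 mm (1.0 is 50 mm); "ax", "ay", "az": the turn, a rotation vector about the tool's x, y, z in units of 6 degrees (1.0 is 6 degrees); "hand": the finger opening in mm, from 0 to 85.4. In form: [{"x": .., "y": .., "z": .., "ax": .., "ay": .., "az": .., "hand": ..}, ...]. A call has 1 to 8 rows; each row is the pose to reach, as a shift and turn from the pose commanded when the call began, along the tool's axes at that moment; what a row does not reach only later rows make up. A row lasts 1/10 s, in which the tool goes at most 50 mm and 8.59 degrees, less where a joint would pass 70% of its speed; a pose out of reach is approached as far as the arm can. A call with a gripper value outside its range is refused whole. The fingers move at their own pace and stop on an object; "grip_force" is the grip in N (left out, the last holds). Time passes only in rows, so rows that repeat a pose let the fingers close. It gives the time, the measured TCP pose, the force, the opening and the grip force at its end, in the units of the state.
- monitor.sense(): the state, without advancing time (a new reading comes with each control period).
- imaging.grab_frame(name): name is "scene" or "top" or "wrist"; returns the picture (384x512x3 uint8, red, green, blue); there is no depth.
- imaging.camera_info(name): a dict with "mtx" (3x3 intrinsics, pixels), "R" (3x3) and "t" (3): a world point X has camera coordinates R X + t. Camera axes: x right, y down, z forward; pixel columns grow to the right and rows downward; lengths in mm; the calibration is good to about 2 mm. A picture is of the moment at which its call begins: read the wrist's pose just before it. camera_info takes no time and is no camera call; for the wrist camera it gives the pose at the moment of the call.
- r.sign_off(): hands the job in; it is judged then, once.
The state is a dict: "clock": time; "qpos": joint angles; "qvel": joint speeds; "joint_efforts": joint torques, N m; "eef_pos": TCP position; "tcp_rot": TCP orientation; "contact_force": force on the tool from outside, world axes, zero at the start; "wrist_torque": the same for the moment, N m; "opening": opening from 0.0 (shut) to 1.0 (fully open); "grasp_force": force on a finger pad.
Only numpy, scipy, OpenCV 4.12 (cv2) and the standard library are available. Lean on these libraries where they do the work, as an engineer would, in place of code of your own. Each camera call takes 0.05 s, during which the arm holds its last target. There are 200 camera calls.

### The job

The jack plane's wide slotted iron has been sharpened and lies bevel up on the strop block. Lay it back in the plane, bevel up and cutting edge towards the mouth (the toe end, where the round knob is), with its slot over the brass stud, so that it lies flat on the sloping bed between the cheeks, and let go of it. Set it down rather than drop it, do not shove or tip the plane, and leave the lever cap and the other things about the bench where they are.

Things in the scene. Friction and masses are not known exactly. Their poses are not given: they have to be found in the camera images.
- iron_center (a point): Centre (half-way up) of the jack plane's iron: flat steel blade 165 x 50 x 5 mm, 0.3 kg, lying lengthwise on the strop, bevel up. x runs along it to the cutting edge (82.5 mm away), y across, z up. Its through slot, 20 mm long (x) and 13 mm wide, is centred 11.5 mm from here towards the edge. The front 10 mm are bevelled. It can be held by its long edges; its balance point is about here.
- iron_slot (a point): Centre of the iron's slot, on the underside of the blade (11.5 mm towards the edge from the blade's centre, 2.5 mm below it); axes as for the iron.
- iron_edge (a point): Middle of the iron's cutting edge, on the underside; axes as for the iron.
- bed: Plane's sloping bed. Origin: foot of the brass stud, on the bed. x runs down the slope to mouth and toe, z square to the bed (12 deg off vertical, leaning to the toe). Bed 150 x 42 mm, stud midway; iron overhangs 4 mm a side. Stud along z, 8 mm thick, 16 mm high, top 6 mm tapered. Iron home: underside on the bed, slot centre here (play 6 mm along, 2.5 mm across), edge 71 mm from here in the mouth.
- plane: Jack plane standing on its sole, dark iron, 380 x 66 mm, 2.3 kg, loose. Origin: centre of the sole; x to the toe, z up. Stud's foot 17 mm ahead, 20 mm up. Two cheeks, 57 mm apart inside, 40 mm high, from 30 to 155 mm ahead; behind them the sides are 14 mm high, so fingers can straddle the iron behind the stud. Wooden knob 74 mm high, 158 mm ahead; rear handle 113 mm high, 100 to 190 mm behind.
- strop: Strop: a leather-faced wooden block 230 x 38 mm, its top 40 mm above the bench, on a 260 x 100 x 12 mm board screwed to the bench (fixed). Origin: centre of the board's underside; x along it. The block is narrower than the iron, which overhangs it by 6 mm each side.
- lever_cap: Bystander: the plane's lever cap, dark casting 115 x 44 mm, 7 mm thick, with a square hole and a round brass screw 18 mm high, flat on the bench. Origin: centre of its underside.
- small_iron: Bystander: smaller iron of another plane, 108 x 35 x 4 mm, with no slot, flat on the bench. Origin: centre of its underside.
- screwdriver: Bystander: screwdriver 200 mm long lying on the bench.
- hammer: Bystander: hammer 280 mm long lying on the bench.
- tape_measure: Bystander: tape measure, 68 x 36 x 64 mm, on the bench.
- timber: Bystander: wooden batten 210 x 38 x 19 mm on the bench.
- glue: Bystander: glue bottle, 60 mm across, 170 mm high.
- spray_can: Bystander: spray can, 66 mm across, 190 mm high.
There are look-alikes about, which are no part of the job. What is shaped like the part that bears iron_center but blue is not meant.

How it is judged (in metres and radians):
At the end, for the whole second after the job is handed in: The iron rests in the plane, bevel up and cutting edge at the mouth: slot centre within 9 mm lengthwise and 4.5 mm sideways of the stud, underside within 2.5 mm of the bed and parallel to it within 0.05 rad; the plane stands on its sole; everything at rest and released (z of iron_slot in the frame of bed between -0.0025 and 0.0025 m and y of iron_slot in the frame of bed between -0.0045 and 0.0045 m and x of iron_slot in the frame of bed between -0.009 and 0.009 m and x of iron_edge in the frame of bed above 0.05 m and angle between the z axis of iron_center and the z axis of bed, either way round below 0.05 rad and angle between iron_center's own z axis and vertical below 0.6 rad and angle between plane's own z axis and vertical below 0.05 rad and linear speed of iron below 0.01 m/s); the robot touches nothing.
It fails at once if the iron was dropped: it fell free, out of the fingers, faster than 0.7 m/s (linear speed of iron above 0.7 m/s and contact force between the fingers and iron below 0.1 N).
It fails at once if the plane was shoved more than 50 mm or tipped more than 0.2 rad (distance of plane from where it was at the start of the episode above 0.05 m or angle between plane's own z axis and vertical above 0.2 rad).
It fails at once if one of the other things on the bench was pushed more than 30 mm (distance of any of lever_cap, small_iron, screwdriver, hammer, tape_measure, timber, glue, spray_can from where it was at the start of the episode above 0.03 m).
It also fails if it takes over 40 s, if anything falls off the work surface, if the arm or the gripper's body presses on something with over 40 N, if the wrist force passes 120 N, or if a joint passes its speed limit or range.

## Working session

There is one attempt and no reset: what is moved stays moved. The work goes in short steps, Python scripts to look and compute and a tool call to move; the robot and the scene stay as the last step left them, time stands still between calls to the robot, and variables do not carry over. Pictures are saved under pics/ and viewed, at most 10 in all, crops included, and the job is handed in when it is done.

Besides the shell and the picture viewer there is one more tool, called after "Request:" by a JSON object that holds its "api" and its "payload", one argument or row to a line. drive_tool: Moves the arm, as the interface text tells. Its arguments: {"type":"object","properties":{"plan":{"type":"array","items":{"type":"object","properties":{"x":{"type":"number"},"y":{"type":"number"},"z":{"type":"number"},"ax":{"type":"number"},"ay":{"type":"number"},"az":{"type":"number"},"hand":{"type":"number"}}}},"grip_force":{"type":"number"}},"required":["plan"]}

```bash
mkdir -p pics; ls; python3 - <<'E'
from rig import monitor, imaging, r
import cv2,numpy as np
for n in ("scene","top"):
    f=imaging.grab_frame(n); cv2.imwrite(f"pics/{n}0.png",f[:,:,::-1])
    i=imaging.camera_info(n); R=np.array(i["R"]);t=np.array(i["t"]); print(n,np.round(i["mtx"],1).tolist(),np.round(R,3).tolist(),np.round(t,1), np.round(-R.T@t))
print(monitor.sense())
E
```

```text
pics
scene [[354.1, 0.0, 257.4], [0.0, 354.1, 190.1], [0.0, 0.0, 1.0]] [[-0.53, 0.848, -0.005], [0.457, 0.28, -0.844], [-0.715, -0.45, -0.536]] [ 289.3 -181.2 1710. ] [1458.  575.  765.]
top [[438.3, 0.0, 245.0], [0.0, 438.3, 197.4], [0.0, 0.0, 1.0]] [[-0.022, -1.0, 0.0], [-0.983, 0.022, -0.182], [0.182, -0.004, -0.983]] [  -9.8  552.1 1398.3] [ 288.  -16. 1476.]
{'clock': 0.1, 'qpos': array([ 1.10458500e+00,  3.53591962e-01,  1.63408614e+00, -8.84203654e-06,
        1.15519239e+00, -2.40441342e-03]), 'qvel': array([ 0.00050758, -0.00047349, -0.00051273, -0.00011374,  0.00021415,
       -0.00124649]), 'joint_efforts': array([-1.29861895e-03, -6.06359053e+01, -3.42823935e+01, -1.74858465e-04,
        3.94591931e-03,  4.42062753e-05]), 'eef_pos': array([279.40408031, 558.57568826, 230.61730101]), 'tcp_rot': array([-3.14031480e+00,  5.01228861e-06,  2.67778932e+00]), 'contact_force': array([ 0.06486626, -1.26100229, -0.09637228]), 'wrist_torque': array([ 0.03152157, -0.06771182, -0.01397991]), 'grasp_force': 0.0, 'opening': 1.0004545865587715}
```

View pics/top0.png

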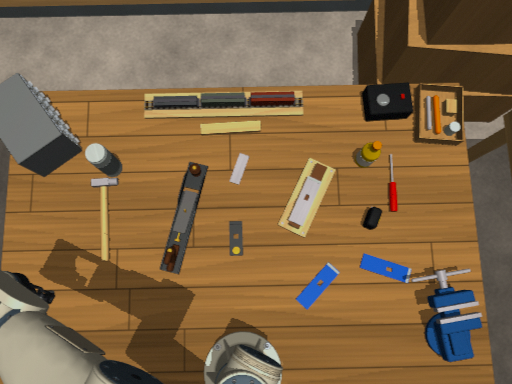

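View pics/scene0.png

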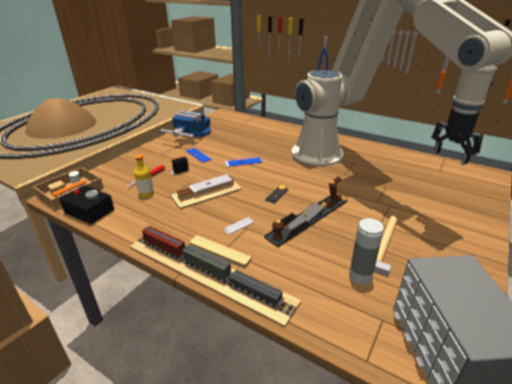

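The top view shows the steel iron on the strop at about (307,198). The look-alikes are the blue irons at (318,286) and (385,267), which the task excludes, and the small slotless iron at (239,168). The plane is at (185,217), with its knob (toe) at (195,170) and its handle at (172,255). Next I'll enlarge the iron and the plane and measure both.

```bash
cat > h.py <<'E'
from rig import monitor, imaging, r
import cv2,numpy as np
from scipy.spatial.transform import Rotation as Ro
def ray(info,uv,z):
    K,R,t=[np.array(info[k]) for k in("mtx","R","t")]
    d=R.T@np.linalg.inv(K)@np.array([uv[0],uv[1],1.]);c=-R.T@t
    return c+d*(z-c[2])/d[2]
def proj(info,X):
    K,R,t=[np.array(info[k]) for k in("mtx","R","t")]
    p=K@(R@np.array(X,float)+t);return p[:2]/p[2]
E
python3 - <<'E'
from h import *
f=cv2.imread("pics/top0.png"); i=imaging.camera_info("top")
a=cv2.resize(f[150:245,270:345],None,fx=5,fy=5,interpolation=cv2.INTER_CUBIC)
b=cv2.resize(f[155:280,145:225],None,fx=4.7,fy=4.7,interpolation=cv2.INTER_CUBIC)
o=np.zeros((590,760,3),np.uint8);o[:a.shape[0],:a.shape[1]]=a;o[:b.shape[0],380:380+b.shape[1]]=b
cv2.imwrite("pics/crop.png",o)
# iron mask: grey bright, in strop region
hsv=cv2.cvtColor(f,cv2.COLOR_BGR2HSV);m=((hsv[:,:,1]<50)&(hsv[:,:,2]>120)).astype(np.uint8)
m[:150]=0;m[245:]=0;m[:,:275]=0;m[:,345:]=0
c=max(cv2.findContours(m,0,1)[0],key=cv2.contourArea);rc=cv2.minAreaRect(c);print(rc,[ray(i,p,45).round(1).tolist() for p in cv2.boxPoints(rc)],ray(i,rc[0],45).round(1))
m=((hsv[:,:,2]<110)&(hsv[:,:,1]<90)).astype(np.uint8);m[:150]=0;m[280:]=0;m[:,:140]=0;m[:,215:]=0
c=max(cv2.findContours(m,0,1)[0],key=cv2.contourArea);rc=cv2.minAreaRect(c);print(rc,[ray(i,p,10).round(1).tolist() for p in cv2.boxPoints(rc)],ray(i,rc[0],10).round(1))
E
```

```text
((304.63934326171875, 200.46722412109375), (15.517414093017578, 48.670860290527344), 23.629377365112305) [[475.3, -161.2, 45.0], [624.3, -232.6, 45.0], [601.9, -279.0, 45.0], [453.7, -207.0, 45.0]] [ 538.1 -219.6   45. ]
((183.1588134765625, 217.27487182617188), (20.204545974731445, 111.77129364013672), 14.981632232666016) [[326.4, 266.9, 10.0], [692.6, 172.2, 10.0], [672.5, 104.9, 10.0], [308.0, 202.4, 10.0]] [495.7 187.6  10. ]
```

View pics/crop.png

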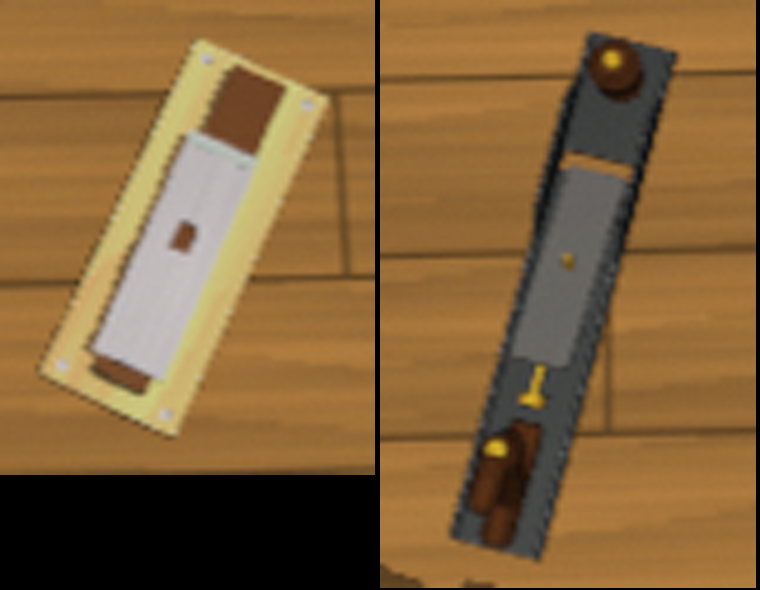

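The enlarged crop shows the steel iron on the strop with its bevel strip at the far end, crop (225,150), and its slot at (183,237). It's the only grey slotted iron, so it's the one meant. In the plane, the stud is at crop (568,261), the mouth at (597,165) and the knob at (613,65), so both point to the far side. I'll head above the iron first.

```bash
cat >> h.py <<'E'
def delta(target,rot=None,R=None):
    "prints tool-frame move (units of plan) to world TCP target / target Rotation"
    s=monitor.sense(); R0=Ro.from_euler('xyz',s['tcp_rot']); 
    d=R0.inv().apply(np.array(target)-s['eef_pos'])/50
    R=R if R is not None else (R0 if rot is None else Ro.from_euler('xyz',rot))
    print("shift",d.round(3),"turn",(np.degrees((R0.inv()*R).as_rotvec())/6).round(3))
def tool(xd,zd):
    "rotation with tool z along zd, tool x along xd"
    z=np.array(zd)/np.linalg.norm(zd);y=np.cross(z,xd);y/=np.linalg.norm(y)
    return Ro.from_matrix(np.c_[np.cross(y,z),y,z])
E
python3 -c "
from h import *
delta([539,-220,200],R=tool([-.9,.435,0],[0,0,-1]))
f=np.array
i=imaging.camera_info('wrist');s=monitor.sense();R0=Ro.from_euler('xyz',s['tcp_rot']).as_matrix()
c=-np.array(i['R']).T@np.array(i['t']);print(i['mtx'],R0.T@(c-s['eef_pos']),np.round(i['R']@R0,3))
"
```

```text
shift [-11.609 -11.603   0.627] turn [-0.012 -0.    -0.13 ]
[[270.86010262   0.         254.75128971]
 [  0.         270.86010262 195.37775813]
 [  0.           0.           1.        ]] [  73.545661      0.62564495 -142.79044706] [[ 0.     1.     0.001]
 [-0.958  0.    -0.287]
 [-0.287 -0.001  0.958]]
```

Request:
{"api": "drive_tool", "payload": {
  "plan": [
    {"x": -0.7, "y": -0.7, "hand": 85},
    {"x": -1.4, "y": -1.4},
    {"x": -2.1, "y": -2.1},
    {"x": -2.8, "y": -2.8},
    {"x": -3.5, "y": -3.5},
    {"x": -4.2, "y": -4.2},
    {"x": -4.9, "y": -4.9},
    {"x": -5.6, "y": -5.6}
  ]
}}

```text
invalid input
```

Request:
{"api": "drive_tool", "payload": {
  "plan": [
    {"x": -0.7, "y": -0.7},
    {"x": -1.4, "y": -1.4},
    {"x": -2.1, "y": -2.1},
    {"x": -2.8, "y": -2.8},
    {"x": -3.5, "y": -3.5},
    {"x": -4.2, "y": -4.2},
    {"x": -4.9, "y": -4.9},
    {"x": -5.5, "y": -5.5}
  ]
}}

```text
invalid input
```

Request:
{"api": "drive_tool", "payload": {
  "plan": [
    {"x": -0.5, "y": -0.5, "z": 0.6, "az": -0.13},
    {"x": -0.5, "y": -0.5, "z": 0.6, "az": -0.13},
    {"x": -0.5, "y": -0.5, "z": 0.6, "az": -0.13}
  ]
}}

```text
invalid input
```

```bash
cat > look.py <<'E'
from h import *
import sys
i=imaging.camera_info("wrist");s=monitor.sense();f=cv2.cvtColor(imaging.grab_frame("wrist"),cv2.COLOR_RGB2BGR)
cv2.imwrite(f"pics/{sys.argv[1]}.png",f); np.savez(f"pics/{sys.argv[1]}.npz",**i)
print(s['clock'],s['eef_pos'].round(1),s['tcp_rot'].round(4),s['contact_force'].round(1),s['opening'],s['qpos'].round(2))
E
python3 look.py w1
```

```text
0.1 [279.4 558.6 230.6] [-3.1403  0.      2.6778] [ 0.1 -1.3 -0.1] 1.0004545865587715 [ 1.1   0.35  1.63 -0.    1.16 -0.  ]
```

View pics/w1.png

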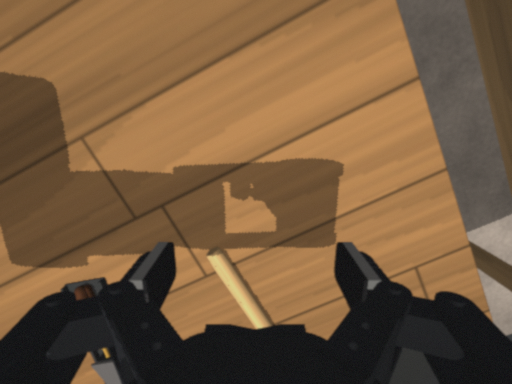

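The arm hasn't moved: the wrist view shows only the fingers over bare bench. The plan was refused, probably because every row needs all seven keys.

Request:
{"api": "drive_tool", "payload": {
  "plan": [
    {"x": -0.7, "y": -0.7, "z": 0, "ax": 0, "ay": 0, "az": 0, "hand": 85},
    {"x": -1.4, "y": -1.4, "z": 0, "ax": 0, "ay": 0, "az": 0, "hand": 85},
    {"x": -2.1, "y": -2.1, "z": 0, "ax": 0, "ay": 0, "az": 0, "hand": 85},
    {"x": -2.8, "y": -2.8, "z": 0, "ax": 0, "ay": 0, "az": 0, "hand": 85},
    {"x": -3.5, "y": -3.5, "z": 0, "ax": 0, "ay": 0, "az": 0, "hand": 85},
    {"x": -4.2, "y": -4.2, "z": 0, "ax": 0, "ay": 0, "az": 0, "hand": 85},
    {"x": -4.9, "y": -4.9, "z": 0, "ax": 0, "ay": 0, "az": 0, "hand": 85},
    {"x": -5.6, "y": -5.6, "z": 0, "ax": 0, "ay": 0, "az": 0, "hand": 85}
  ],
  "grip_force": 60
}}

```text
clock: 0.95
eef_pos: [404.9, 181.4, 231.4]
tcp_rot: [3.141, 0.0, 2.678]
contact_force: [1.1, 0.1, -0.4]
opening: 0.998
grasp_force: 0.0
```

Request:
{"api": "drive_tool", "payload": {
  "plan": [
    {"x": -0.7, "y": -0.7, "z": 0, "ax": 0, "ay": 0, "az": 0, "hand": 85},
    {"x": -1.4, "y": -1.4, "z": 0, "ax": 0, "ay": 0, "az": 0, "hand": 85},
    {"x": -2.1, "y": -2.1, "z": 0, "ax": 0, "ay": 0, "az": 0, "hand": 85},
    {"x": -2.8, "y": -2.8, "z": 0, "ax": 0, "ay": 0, "az": 0, "hand": 85},
    {"x": -3.5, "y": -3.5, "z": 0, "ax": 0, "ay": 0, "az": 0, "hand": 85},
    {"x": -4.2, "y": -4.2, "z": 0, "ax": 0, "ay": 0, "az": 0, "hand": 85},
    {"x": -4.9, "y": -4.9, "z": 0, "ax": 0, "ay": 0, "az": 0, "hand": 85},
    {"x": -5.5, "y": -5.5, "z": 0, "ax": 0, "ay": 0, "az": 0, "hand": 85}
  ]
}}

```text
clock: 1.75
eef_pos: [527.9, -188.2, 231.2]
tcp_rot: [-3.142, 0.0, 2.677]
contact_force: [1.2, 0.9, -0.9]
opening: 0.994
grasp_force: 0.0
```

Request:
{"api": "drive_tool", "payload": {
  "plan": [
    {"x": -0.5, "y": -0.5, "z": 0.6, "ax": 0, "ay": 0, "az": -0.13, "hand": 85},
    {"x": -0.5, "y": -0.5, "z": 0.6, "ax": 0, "ay": 0, "az": -0.13, "hand": 85},
    {"x": -0.5, "y": -0.5, "z": 0.6, "ax": 0, "ay": 0, "az": -0.13, "hand": 85}
  ]
}}

```text
clock: 2.05
eef_pos: [538.0, -219.5, 200.1]
tcp_rot: [3.142, -0.003, 2.69]
contact_force: [0.3, 0.6, 0.4]
opening: 0.996
grasp_force: 0.0
```

```bash
python3 look.py w2
```

```text
2.05 [ 538.  -219.5  200.1] [ 3.1416e+00 -2.7000e-03  2.6896e+00] [0.3 0.6 0.4] 0.9955576792046973 [-0.39  0.32  1.76  0.    1.07 -1.51]
```

View pics/w2.png

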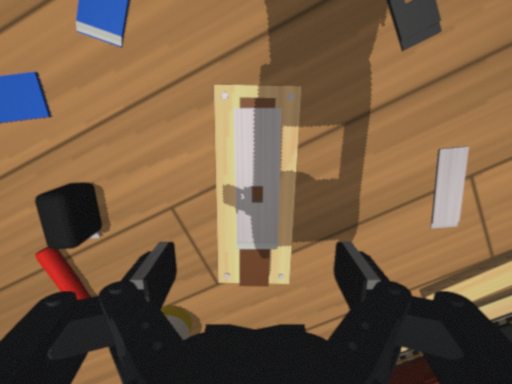

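The close view shows the iron from (257,108) to its bevelled edge at (258,249), with the slot at (257,194). It sits midway between the fingers, and nothing is in the way of a straddle. Now I'll measure it.

```bash
cat > meas.py <<'E'
from h import *
i=dict(np.load("pics/w2.npz"));f=cv2.imread("pics/w2.png")
hsv=cv2.cvtColor(f,cv2.COLOR_BGR2HSV);m=(hsv[:,:,1]<45).astype(np.uint8)
m[:100]=0;m[256:]=0;m[:,:228]=0;m[:,288:]=0
m=cv2.morphologyEx(m,cv2.MORPH_OPEN,np.ones((5,5)))
c=max(cv2.findContours(m,0,1)[0],key=cv2.contourArea)
P=np.array([ray(i,p,45)[:2] for p in c[:,0]+0.0]).astype(np.float32)
(cx,cy),wh,an=cv2.minAreaRect(P);print(cx,cy,wh,an)
b=(hsv[:,:,1]>90)&(hsv[:,:,2]<140);b[:182]=0;b[206:]=0;b[:,:246]=0;b[:,268:]=0
yx=np.argwhere(b).mean(0);s=ray(i,yx[::-1],45);print("slot",yx,s)
E
python3 meas.py
```

```text
540.1502685546875 -217.609619140625 (49.728240966796875, 162.4268341064453) 64.06703186035156
slot [193.5 257. ] [ 551.1846245  -222.49438534   45.        ]
```

Request:
{"api": "drive_tool", "payload": {
  "plan": [
    {"x": -0.03, "y": 0.06, "z": 0.8, "ax": 0, "ay": 0, "az": 0, "hand": 85},
    {"x": -0.03, "y": 0.06, "z": 1.6, "ax": 0, "ay": 0, "az": 0, "hand": 85},
    {"x": -0.03, "y": 0.06, "z": 2.3, "ax": 0, "ay": 0, "az": 0, "hand": 85},
    {"x": -0.03, "y": 0.06, "z": 2.9, "ax": 0, "ay": 0, "az": 0, "hand": 85},
    {"x": -0.03, "y": 0.06, "z": 3.2, "ax": 0, "ay": 0, "az": 0, "hand": 85},
    {"x": -0.03, "y": 0.06, "z": 3.38, "ax": 0, "ay": 0, "az": 0, "hand": 85},
    {"x": -0.03, "y": 0.06, "z": 3.38, "ax": 0, "ay": 0, "az": 0, "hand": 85}
  ]
}}

```text
clock: 2.8
eef_pos: [541.7, -216.7, 32.4]
tcp_rot: [-3.142, -0.0, 2.692]
contact_force: [0.0, -0.5, -0.5]
opening: 0.995
grasp_force: 0.0
```

Request:
{"api": "drive_tool", "payload": {
  "plan": [
    {"x": 0, "y": 0, "z": 0, "ax": 0, "ay": 0, "az": 0, "hand": 60},
    {"x": 0, "y": 0, "z": 0, "ax": 0, "ay": 0, "az": 0, "hand": 55},
    {"x": 0, "y": 0, "z": 0, "ax": 0, "ay": 0, "az": 0, "hand": 52},
    {"x": 0, "y": 0, "z": 0, "ax": 0, "ay": 0, "az": 0, "hand": 48},
    {"x": 0, "y": 0, "z": 0, "ax": 0, "ay": 0, "az": 0, "hand": 44},
    {"x": 0, "y": 0, "z": 0, "ax": 0, "ay": 0, "az": 0, "hand": 40},
    {"x": 0, "y": 0, "z": 0, "ax": 0, "ay": 0, "az": 0, "hand": 40},
    {"x": 0, "y": 0, "z": 0, "ax": 0, "ay": 0, "az": 0, "hand": 40}
  ],
  "grip_force": 60
}}

```text
clock: 3.6
eef_pos: [542.2, -217.7, 33.9]
tcp_rot: [-3.141, 0.002, 2.691]
contact_force: [-2.3, -0.5, 11.6]
opening: 0.565
grasp_force: 59.9
```

Request:
{"api": "drive_tool", "payload": {
  "plan": [
    {"x": 0, "y": 0, "z": -0.1, "ax": 0, "ay": 0, "az": 0, "hand": 40},
    {"x": 0, "y": 0, "z": -0.4, "ax": 0, "ay": 0, "az": 0, "hand": 40},
    {"x": 0, "y": 0, "z": -0.9, "ax": 0, "ay": 0, "az": 0, "hand": 40},
    {"x": 0, "y": 0, "z": -1.5, "ax": 0, "ay": 0, "az": 0, "hand": 40},
    {"x": 0, "y": 0, "z": -2.1, "ax": 0, "ay": 0, "az": 0, "hand": 40},
    {"x": 0, "y": 0, "z": -2.6, "ax": 0, "ay": 0, "az": 0, "hand": 40},
    {"x": 0, "y": 0, "z": -3.0, "ax": 0, "ay": 0, "az": 0, "hand": 40},
    {"x": 0, "y": 0, "z": -3.0, "ax": 0, "ay": 0, "az": 0, "hand": 40}
  ]
}}

```text
clock: 4.4
eef_pos: [543.1, -217.8, 185.9]
tcp_rot: [3.141, 0.006, 2.691]
contact_force: [1.0, -0.6, -3.0]
opening: 0.56
grasp_force: 62.9
```

```bash
python3 look.py w3
```

```text
4.4 [ 543.1 -217.8  185.9] [3.1412 0.0055 2.6914] [ 1.  -0.6 -3. ] 0.5596143597324533 [-0.38  0.34  1.77  0.    1.03 -1.5 ]
```

View pics/w3.png

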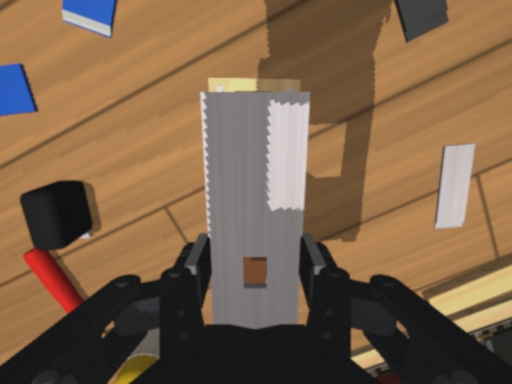

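The iron is in the grip, level and centred: edges at columns 211 and 301, slot at (255,271). Next I'll stop beside the plane and look at it there.

```bash
python3 - <<'E'
from h import *
i=imaging.camera_info("top");S=ray(i,(145+188/4.7,155+261/4.7),35);print(S)
a=-.257;R=tool([-np.cos(a),-np.sin(a),0],[0,0,-1])
n=np.array([-np.sin(a),np.cos(a),0]) # left of plane
T=S-110*n+np.array([np.cos(a),np.sin(a),0])*-20;T[2]=230;print(T);delta(T,R=R)
E
```

```text
[514.6433077  178.13699283  35.        ]
[467.34034506  76.83334173 230.        ]
shift [ 3.906  4.647 -0.931] turn [-0.     0.029 -1.845]
```

Request:
{"api": "drive_tool", "payload": {
  "plan": [
    {"x": 0.2, "y": 0.25, "z": -0.2, "ax": 0, "ay": 0, "az": -0.2, "hand": 40},
    {"x": 0.7, "y": 0.9, "z": -0.5, "ax": 0, "ay": 0, "az": -0.5, "hand": 40},
    {"x": 1.3, "y": 1.6, "z": -0.93, "ax": 0, "ay": 0, "az": -0.8, "hand": 40},
    {"x": 1.9, "y": 2.3, "z": -0.93, "ax": 0, "ay": 0, "az": -1.1, "hand": 40},
    {"x": 2.5, "y": 3.0, "z": -0.93, "ax": 0, "ay": 0, "az": -1.4, "hand": 40},
    {"x": 3.1, "y": 3.7, "z": -0.93, "ax": 0, "ay": 0, "az": -1.7, "hand": 40},
    {"x": 3.6, "y": 4.3, "z": -0.93, "ax": 0, "ay": 0, "az": -1.84, "hand": 40},
    {"x": 3.9, "y": 4.65, "z": -0.93, "ax": 0, "ay": 0.03, "az": -1.84, "hand": 40}
  ]
}}

```text
clock: 5.25
eef_pos: [464.6, 79.8, 227.9]
tcp_rot: [3.142, -0.006, 2.887]
contact_force: [0.4, 0.6, -2.0]
opening: 0.562
grasp_force: 63.0
```

Request:
{"api": "drive_tool", "payload": {
  "plan": [
    {"x": 0, "y": 0, "z": 0, "ax": 0, "ay": 0, "az": 0, "hand": 40},
    {"x": 0, "y": 0, "z": 0, "ax": 0, "ay": 0, "az": 0, "hand": 40}
  ]
}}

```text
clock: 5.45
eef_pos: [466.1, 77.6, 228.1]
tcp_rot: [-3.141, -0.005, 2.886]
contact_force: [-0.2, 0.0, -3.9]
opening: 0.56
grasp_force: 63.0
```

```bash
python3 look.py w4
```

```text
5.45 [466.1  77.6 228.1] [-3.1411 -0.0045  2.8864] [-0.2  0.  -3.9] 0.5598324592679492 [ 0.16  0.12  1.95  0.    1.08 -1.16]
```

View pics/w4.png

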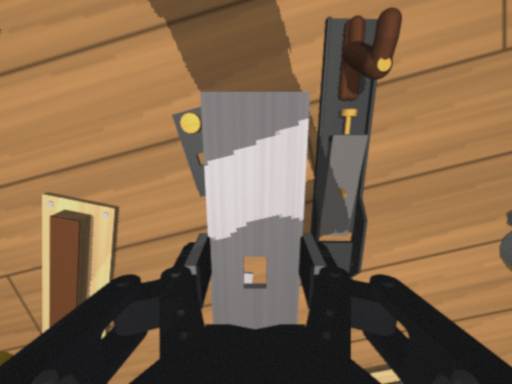

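The wrist view shows the plane on the right with its handle at the top. The stud is at about (343,192), the bed's heel edge at row 135 (columns 333–368) and the mouth at about (335,237). Now to locate them in the world.

```bash
python3 - <<'E'
from h import *
i=dict(np.load("pics/w4.npz"));f=cv2.imread("pics/w4.png").astype(int)
hsv=cv2.cvtColor(f.astype(np.uint8),cv2.COLOR_BGR2HSV)
b=(hsv[:,:,1]>110)&(hsv[:,:,0]>8)&(hsv[:,:,0]<35)
w=np.zeros_like(b);w[178:206,334:352]=1
yx=np.argwhere(b&w);print("stud px",yx.min(0),yx.max(0),yx.mean(0))
print(hsv[182:202,336:350,1])
# bed segmentation
v=hsv[:,:,2];
for rr in (140,150,160,170,180,210,220,230): print(rr,v[rr,312:376].tolist())
E
```

```text
stud px [188 339] [196 345] [192.0952381 342.       ]
[[ 17  18  17  17  17  17  17  15  15  17  17  15  17  17]
 [ 18  16  16  15  17  17  16  15  17  17  17  17  19  15]
 [ 13  14  19  17  17  17  17  19  15  17  17  19  17  17]
 [ 16  18  17  17  17  19  19  19  17  19  15  17  19  17]
 [ 17  18  17  20  21  23  25  21  19  15  17  17  13  17]
 [ 16  18  21  32  49  56  47  32  23  17  16  19  17  17]
 [ 17  22  43  82 111 122 107  70  35  19  16  15  19  19]
 [ 16  29  77 127 150 156 149 112  56  27  19  17  15  17]
 [ 17  38  94 132 155 159 160 141  94  45  23  17  15  15]
 [ 16  36  87 136 151 158 157 153 130  73  32  19  17  15]
 [ 20  26  62 110 146 154 159 158 149 109  47  21  19  17]
 [ 20  16  42  86 133 154 156 159 158 125  61  23  19  19]
 [ 16  16  23  57 108 145 153 158 159 134  71  27  19  21]
 [ 13  16  17  35  73 115 144 152 151 133  79  28  17  15]
 [ 20  20  16  23  36  70 113 127 126 107  63  26  17  17]
 [ 13  16  13  17  17  29  55  69  73  57  32  18  17  17]
 [ 20  13  17  16  10  13  24  28  31  21  15  17  19  15]
 [ 16  16  19  16  16  16  16  17  17  17  
[... 1763 characters left out ...]
, 76, 78, 77, 78, 78, 87, 108, 120, 123, 120, 116, 97, 77, 66, 51, 37, 29, 31, 31, 29, 36, 48, 57, 86, 132, 157, 164, 166, 165, 166, 165, 165, 164, 165, 165]
220 [36, 28, 27, 28, 30, 37, 39, 44, 56, 70, 77, 78, 78, 78, 77, 77, 78, 78, 78, 76, 78, 77, 79, 77, 77, 79, 79, 78, 78, 78, 76, 77, 78, 78, 79, 78, 81, 83, 80, 73, 71, 64, 48, 33, 29, 31, 32, 31, 28, 30, 32, 35, 50, 57, 82, 130, 162, 173, 175, 174, 174, 174, 173, 173]
230 [29, 29, 29, 28, 33, 38, 47, 54, 70, 77, 76, 77, 77, 77, 77, 78, 78, 78, 78, 78, 76, 78, 84, 94, 89, 79, 78, 79, 77, 77, 79, 80, 87, 92, 100, 102, 91, 77, 72, 68, 60, 45, 31, 34, 28, 28, 31, 31, 31, 31, 34, 52, 65, 89, 136, 165, 173, 174, 174, 173, 174, 174, 176, 175]
```

```bash
cat > fit.py <<'E'
from h import *
from scipy.optimize import least_squares
i=dict(np.load("pics/w4.npz"));K,R,t=i["mtx"],i["R"],i["t"];c=-R.T@t
th=np.radians(12)
def bedRt(p): # p: stud foot x,y, yaw
    return Ro.from_euler('z',p[2])*Ro.from_euler('y',th),np.array([p[0],p[1],20.])
def inbed(p,uv,h):
    B,o=bedRt(p);d=B.inv().apply(R.T@np.linalg.inv(K)@[uv[0],uv[1],1]);q=B.inv().apply(c-o)
    return q+d*(h-q[2])/d[2]
L=[(330.4,150),(329.4,160),(327.5,170),(326.3,180),(321.6,210)];Rr=[(364.2,150),(362.3,160),(360.3,170),(358.3,180)]
def res(p): # image right = tool +y = plane left? tool y=(sin,-cos) -> sign +
    return [inbed(p,u,0)[1]+21 for u in L]+[inbed(p,u,0)[1]-21 for u in Rr]+list(inbed(p,(342,192.1),8)[:2])
s=least_squares(res,[514,178,-.257]);print(s.x.round(4),np.round(s.fun,1));np.save("pose.npy",s.x)
print("heel edge",inbed(s.x,(350,135),0))
E
python3 fit.py
```

```text
[ 5.167679e+02  1.836179e+02 -2.644000e-01] [-0.3  0.3 -0.2  0.2 -0.2 -0.2  0.   0.2  0.3 -0.  -0.1]
heel edge [-74.01636136  -0.22604612   0.        ]
```

```bash
cat > go.py <<'E'
from fit import *
import sys
# slot in tool frame from w4 (cast on iron's top, tool z=-11.1)
st=monitor.sense()
def tgt(h,dx=0,dy=0,slot=(-9.8,0,-6.1)):
    B,o=bedRt(s.x);b=B.as_matrix();T=Ro.from_matrix(np.c_[-b[:,0],b[:,1],-b[:,2]])
    return o+B.apply([dx,dy,h])-T.apply(slot),T
E
python3 - <<'E'
from go import *
f=cv2.imread("pics/w4.png");hsv=cv2.cvtColor(f,cv2.COLOR_BGR2HSV)
g=cv2.cvtColor(f,cv2.COLOR_BGR2GRAY)
print(f[270,205:308].max(1).tolist());print(f[250:292,262].tolist())
M=np.array(i["R"])@Ro.from_euler('xyz',[-3.1411,-.0045,2.8864]).as_matrix()
cc=np.array([73.55,.63,-142.79])
for uv in [(255,257),(255,287),(243.5,271),(267,271),(211,271),(301,271)]:
    d=M.T@np.linalg.inv(K)@[uv[0],uv[1],1];print(uv,(cc+d*(-11.1-cc[2])/d[2]).round(1))
p,T=tgt(60);print(p);delta(p,R=T)
E
```

```text
[ 5.167679e+02  1.836179e+02 -2.644000e-01] [-0.3  0.3 -0.2  0.2 -0.2 -0.2  0.   0.2  0.3 -0.  -0.1]
heel edge [-74.01636136  -0.22604612   0.        ]
[23, 21, 23, 22, 23, 32, 66, 107, 126, 125, 126, 125, 127, 128, 129, 128, 128, 128, 127, 127, 126, 126, 128, 128, 129, 130, 129, 128, 129, 130, 130, 129, 127, 128, 127, 130, 130, 126, 131, 160, 178, 182, 182, 183, 184, 183, 185, 186, 186, 188, 188, 189, 189, 190, 189, 189, 189, 188, 188, 187, 177, 148, 129, 126, 126, 125, 125, 126, 124, 125, 124, 126, 128, 128, 129, 127, 127, 126, 126, 124, 125, 124, 124, 124, 124, 124, 122, 122, 123, 125, 124, 124, 117, 87, 48, 28, 25, 20, 23, 23, 26, 22, 16]
[[121, 120, 126], [121, 120, 126], [122, 121, 127], [122, 121, 127], [121, 121, 126], [119, 120, 128], [112, 124, 144], [91, 130, 171], [84, 132, 181], [82, 131, 180], [85, 134, 182], [85, 135, 184], [87, 137, 186], [87, 138, 187], [85, 135, 185], [87, 136, 185], [85, 134, 184], [87, 136, 184], [86, 137, 186], [87, 139, 188], [87, 138, 188], [85, 137, 186], [85, 134, 183], [84, 132, 180], [81, 130, 177], [80, 127, 174], [80, 127, 173], [80, 127, 173], [81, 128, 175], [81, 129, 176], [83, 131, 178], [82, 128, 175], [78, 119, 161], [73, 98, 124], [68, 74, 83], [67, 66, 69], [70, 68, 71], [72, 72, 74], [93, 92, 97], [114, 114, 119], [121, 120, 126], [120, 119, 124]]
(255, 257) [ -1.    0.7 -11.1]
(255, 287) [-19.9   0.7 -11.1]
(243.5, 271) [ -9.7  -5.7 -11.1]
(267, 271) [ -9.6   7.3 -11.1]
(211, 271) [ -9.7 -23.7 -11.1]
(301, 271) [ -9.6  26.2 -11.1]
[518.33219994 183.19444575  74.75969025]
shift [-0.478  2.32   3.067] turn [-0.013  1.96   0.075]
```

Request:
{"api": "drive_tool", "payload": {
  "plan": [
    {"x": -0.1, "y": 0.5, "z": 0.1, "ax": 0, "ay": 0.2, "az": 0.02, "hand": 40},
    {"x": -0.2, "y": 1.1, "z": 0.5, "ax": 0, "ay": 0.6, "az": 0.04, "hand": 40},
    {"x": -0.3, "y": 1.6, "z": 1.0, "ax": 0, "ay": 1.0, "az": 0.05, "hand": 40},
    {"x": -0.4, "y": 2.0, "z": 1.6, "ax": 0, "ay": 1.4, "az": 0.06, "hand": 40},
    {"x": -0.45, "y": 2.25, "z": 2.2, "ax": 0, "ay": 1.8, "az": 0.07, "hand": 40},
    {"x": -0.47, "y": 2.31, "z": 2.7, "ax": 0, "ay": 1.96, "az": 0.08, "hand": 40},
    {"x": -0.47, "y": 2.31, "z": 3.07, "ax": -0.01, "ay": 1.96, "az": 0.08, "hand": 40},
    {"x": -0.47, "y": 2.31, "z": 3.07, "ax": -0.01, "ay": 1.96, "az": 0.08, "hand": 40}
  ]
}}

```text
clock: 6.3
eef_pos: [517.3, 181.3, 72.3]
tcp_rot: [-3.139, -0.213, 2.874]
contact_force: [-0.5, -0.4, -2.9]
opening: 0.56
grasp_force: 63.1
```

Request:
{"api": "drive_tool", "payload": {
  "plan": [
    {"x": 0, "y": 0, "z": 0, "ax": 0, "ay": 0, "az": 0, "hand": 40},
    {"x": 0, "y": 0, "z": 0, "ax": 0, "ay": 0, "az": 0, "hand": 40}
  ]
}}

```text
clock: 6.5
eef_pos: [519.7, 182.6, 76.4]
tcp_rot: [3.14, -0.207, 2.875]
contact_force: [0.5, 0.6, -2.5]
opening: 0.557
grasp_force: 63.1
```

```bash
python3 look.py w5; python3 -c "
from go import *
p,T=tgt(60,slot=(-10.3,.5,-6.1));delta(p,R=T)
p,T=tgt(20,slot=(-10.3,.5,-6.1));delta(p,R=T)"
```

```text
6.5 [519.7 182.6  76.4] [ 3.1403 -0.2069  2.8752] [ 0.5  0.6 -2.5] 0.5573861544885736 [ 0.27  0.52  1.79  0.12  1.02 -1.11]
[ 5.167679e+02  1.836179e+02 -2.644000e-01] [-0.3  0.3 -0.2  0.2 -0.2 -0.2  0.   0.2  0.3 -0.  -0.1]
heel edge [-74.01636136  -0.22604612   0.        ]
shift [ 0.031 -0.009  0.041] turn [ 0.018  0.029 -0.016]
shift [ 0.034 -0.01   0.841] turn [ 0.018  0.029 -0.016]
```

View pics/w5.png

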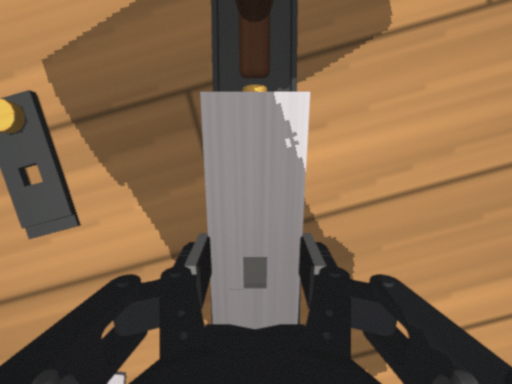

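The iron is aligned over the plane: the plane's sides are at columns 212 and 297, the iron's heel at 200 and 310, and the slot at (255,272) shows bare bed. I'll descend to just above the stud.

Request:
{"api": "drive_tool", "payload": {
  "plan": [
    {"x": 0.03, "y": -0.01, "z": 0.2, "ax": 0.02, "ay": 0.03, "az": -0.02, "hand": 40},
    {"x": 0.03, "y": -0.01, "z": 0.45, "ax": 0.02, "ay": 0.03, "az": -0.02, "hand": 40},
    {"x": 0.03, "y": -0.01, "z": 0.65, "ax": 0.02, "ay": 0.03, "az": -0.02, "hand": 40},
    {"x": 0.03, "y": -0.01, "z": 0.78, "ax": 0.02, "ay": 0.03, "az": -0.02, "hand": 40},
    {"x": 0.03, "y": -0.01, "z": 0.82, "ax": 0.02, "ay": 0.03, "az": -0.02, "hand": 40},
    {"x": 0.03, "y": -0.01, "z": 0.82, "ax": 0.02, "ay": 0.03, "az": -0.02, "hand": 40},
    {"x": 0.03, "y": -0.01, "z": 0.82, "ax": 0.02, "ay": 0.03, "az": -0.02, "hand": 40}
  ]
}}

```text
clock: 7.25
eef_pos: [509.4, 185.1, 35.6]
tcp_rot: [-3.141, -0.211, 2.878]
contact_force: [-0.5, -0.6, -3.7]
opening: 0.561
grasp_force: 63.1
```

```bash
python3 look.py w6; python3 -c "
from go import *
for h in (20,8,0):
  p,T=tgt(h,slot=(-10.3,.5,-6.1));delta(p,R=T)
f=cv2.imread('pics/w6.png');cv2.imwrite('pics/c6.png',cv2.resize(f[235:300,195:320],None,fx=6,fy=6,interpolation=2))"
```

```text
7.25 [509.4 185.1  35.6] [-3.1406 -0.2112  2.8779] [-0.5 -0.6 -3.7] 0.5614289452083622 [ 0.28  0.57  1.82  0.13  0.94 -1.12]
[ 5.167679e+02  1.836179e+02 -2.644000e-01] [-0.3  0.3 -0.2  0.2 -0.2 -0.2  0.   0.2  0.3 -0.  -0.1]
heel edge [-74.01636136  -0.22604612   0.        ]
shift [-0.005 -0.001 -0.001] turn [-0.009 -0.014  0.007]
shift [-0.005 -0.001  0.239] turn [-0.009 -0.014  0.007]
shift [-0.006 -0.001  0.399] turn [-0.009 -0.014  0.007]
```

View pics/c6.png

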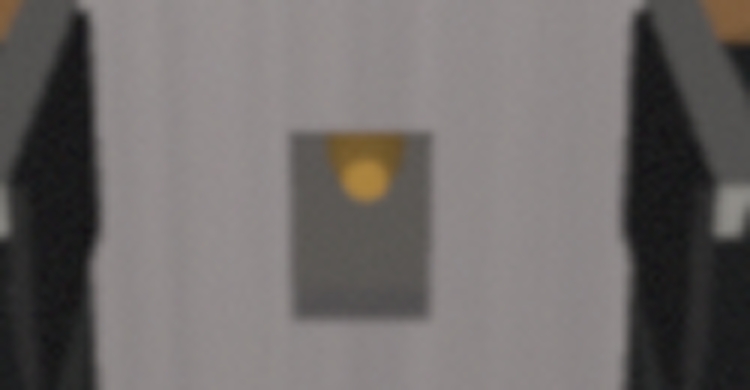

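The crop shows the stud tip inside the slot: tip at crop (366,180), slot spanning columns 290–431. It's about 0.5 mm off sideways and about 1 mm off lengthwise, well within the play, so I'll lower it gently.

Request:
{"api": "drive_tool", "payload": {
  "plan": [
    {"x": -0.01, "y": 0, "z": 0.06, "ax": -0.01, "ay": -0.01, "az": 0, "hand": 40},
    {"x": -0.01, "y": 0, "z": 0.14, "ax": -0.01, "ay": -0.01, "az": 0, "hand": 40},
    {"x": -0.01, "y": 0, "z": 0.22, "ax": -0.01, "ay": -0.01, "az": 0, "hand": 40},
    {"x": -0.01, "y": 0, "z": 0.28, "ax": -0.01, "ay": -0.01, "az": 0, "hand": 40},
    {"x": -0.01, "y": 0, "z": 0.33, "ax": -0.01, "ay": -0.01, "az": 0, "hand": 40},
    {"x": -0.01, "y": 0, "z": 0.36, "ax": -0.01, "ay": -0.01, "az": 0, "hand": 40},
    {"x": -0.01, "y": 0, "z": 0.36, "ax": -0.01, "ay": -0.01, "az": 0, "hand": 40},
    {"x": -0.01, "y": 0, "z": 0.36, "ax": -0.01, "ay": -0.01, "az": 0, "hand": 40}
  ]
}}

```text
clock: 8.1
eef_pos: [506.0, 185.9, 17.8]
tcp_rot: [-3.142, -0.21, 2.878]
contact_force: [0.5, -0.2, -3.7]
opening: 0.557
grasp_force: 63.2
```

Request:
{"api": "drive_tool", "payload": {
  "plan": [
    {"x": 0, "y": 0, "z": 0.01, "ax": 0, "ay": 0, "az": 0, "hand": 40},
    {"x": 0, "y": 0, "z": 0.02, "ax": 0, "ay": 0, "az": 0, "hand": 40},
    {"x": 0, "y": 0, "z": 0.03, "ax": 0, "ay": 0, "az": 0, "hand": 40},
    {"x": 0, "y": 0, "z": 0.03, "ax": 0, "ay": 0, "az": 0, "hand": 40}
  ]
}}

```text
clock: 8.5
eef_pos: [505.6, 186.0, 16.2]
tcp_rot: [-3.141, -0.211, 2.878]
contact_force: [-0.4, -0.2, -2.4]
opening: 0.556
grasp_force: 63.2
```

Request:
{"api": "drive_tool", "payload": {
  "plan": [
    {"x": 0, "y": 0, "z": 0.01, "ax": 0, "ay": 0, "az": 0, "hand": 40},
    {"x": 0, "y": 0, "z": 0.02, "ax": 0, "ay": 0, "az": 0, "hand": 40},
    {"x": 0, "y": 0, "z": 0.02, "ax": 0, "ay": 0, "az": 0, "hand": 40}
  ]
}}

```text
clock: 8.8
eef_pos: [505.6, 186.0, 16.0]
tcp_rot: [3.142, -0.21, 2.878]
contact_force: [-0.8, -1.1, 6.0]
opening: 0.558
grasp_force: 63.9
```

There's contact on the bed, about 9 N. Releasing gently.

Request:
{"api": "drive_tool", "payload": {
  "plan": [
    {"x": 0, "y": 0, "z": 0, "ax": 0, "ay": 0, "az": 0, "hand": 48},
    {"x": 0, "y": 0, "z": 0, "ax": 0, "ay": 0, "az": 0, "hand": 52},
    {"x": 0, "y": 0, "z": 0, "ax": 0, "ay": 0, "az": 0, "hand": 56},
    {"x": 0, "y": 0, "z": 0, "ax": 0, "ay": 0, "az": 0, "hand": 62},
    {"x": 0, "y": 0, "z": 0, "ax": 0, "ay": 0, "az": 0, "hand": 70},
    {"x": 0, "y": 0, "z": 0, "ax": 0, "ay": 0, "az": 0, "hand": 70},
    {"x": 0, "y": 0, "z": 0, "ax": 0, "ay": 0, "az": 0, "hand": 70}
  ],
  "grip_force": 20
}}

```text
clock: 9.5
eef_pos: [505.4, 186.0, 15.2]
tcp_rot: [-3.141, -0.211, 2.878]
contact_force: [-0.5, -0.2, -0.9]
opening: 0.822
grasp_force: 0.0
```

Request:
{"api": "drive_tool", "payload": {
  "plan": [
    {"x": 0, "y": 0, "z": -0.1, "ax": 0, "ay": 0, "az": 0, "hand": 70},
    {"x": 0, "y": 0, "z": -0.3, "ax": 0, "ay": 0, "az": 0, "hand": 70},
    {"x": 0, "y": 0, "z": -0.6, "ax": 0, "ay": 0, "az": 0, "hand": 70},
    {"x": 0, "y": 0, "z": -1.1, "ax": 0, "ay": 0, "az": 0, "hand": 70},
    {"x": 0, "y": 0, "z": -1.7, "ax": 0, "ay": 0, "az": 0, "hand": 70},
    {"x": 0, "y": 0, "z": -2.2, "ax": 0, "ay": 0, "az": 0, "hand": 70},
    {"x": 0, "y": 0, "z": -2.5, "ax": 0, "ay": 0, "az": 0, "hand": 70},
    {"x": 0, "y": 0, "z": -2.5, "ax": 0, "ay": 0, "az": 0, "hand": 70}
  ]
}}

```text
clock: 10.3
eef_pos: [532.9, 179.5, 140.9]
tcp_rot: [3.139, -0.205, 2.878]
contact_force: [0.2, -0.4, 0.5]
opening: 0.815
grasp_force: 0.0
```

```bash
python3 look.py w7
```

```text
10.3 [532.9 179.5 140.9] [ 3.1389 -0.2055  2.8781] [ 0.2 -0.4  0.5] 0.8146152791000383 [ 0.26  0.45  1.72  0.11  1.15 -1.1 ]
```

View pics/w7.png

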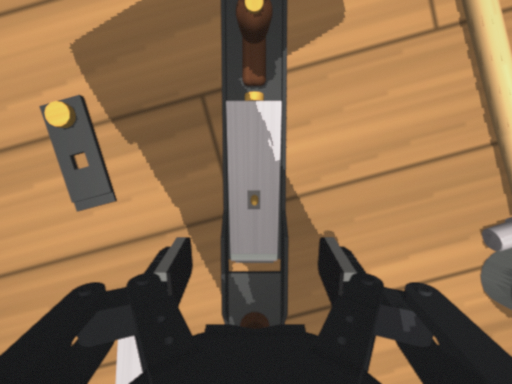

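The iron lies in the plane between the cheeks (columns 226–282, rows 100–261). The stud shows in its slot at (254,201), the edge is at the mouth, and the hand is clear. Handing in.

```bash
python3 -c "
from rig import r
print(r.sign_off())"
```

```text
the job is handed in; nothing more can be done
None
```

The iron is back in the plane, bevel up with its edge at the mouth and its slot over the stud, and I let go of it at about 10 s on the robot's clock. The last wrist picture shows it seated between the cheeks; I've handed the job in, but no verdict came back.

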